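# Set the document-camera stand's leg to its mark, cam it shut and hold

## Robot

A 7-joint arm with a two-finger parallel gripper is mounted at the origin on the work surface. World frame = base frame: x ahead of the robot, y to its left, z up, the work surface at z = 0. Lengths are in mm, angles in rad, forces in N, time in s.
With the tool pointing down it reaches from about 400 to 875 mm from the base axis. Payload 4.4 kg.
Tool frame: the origin (TCP) lies on the centre line of the jaws, within the pads' length; the fingertips stand 25 mm ahead of it and the grasp point (between the pads) lies 6 mm ahead of it (ctrl.finger_overhang is the distance from the TCP to the fingertips, in mm); z points along the fingers, y is the line along which they close (so a half turn about z gives the same grasp; the last joint's range is limited). The gripper opens to 85 mm and grips with 20 to 120 N. Pads are 22 mm wide; open, the fingers measure 114 mm over their backs; the gripper's body (76 mm by 85 mm) begins 54 mm behind the grasp point. The pads swing forward as they close: fully open they stand 13 mm farther back than shut.
Start: joints at [-1.204, 0.628, 0.038, 1.517, -0.027, 0.996, -0.02], TCP at [272.599, 590.091, 256.313] pointing down, gripper open.
Joint ranges: [-3.06, 3.06], [-0.37, 2.12], [-1.25, 1.32], [0.18, 2.47], [-1.1, 4.24], [0.23, 1.98], [-2.94, 2.94]. Speed limits (rad/s): [2.57, 2.57, 3.14, 3.14, 3.14, 3.14, 3.14].

## Interface

Orientations are given as [roll, pitch, yaw] about the fixed x, y, z axes, in that order (R = Rz(yaw) Ry(pitch) Rx(roll)).
In Python, from cell import ctrl gives the robot as it stands. The module is installed in compiled form; this text tells all that it offers.
- The arm moves only by the tool play_rows, never from a script. Its argument "targets" is a list of rows, each a list of 5 numbers: the closure, from 0 (fully open) to 1 (shut), then the shift along the tool's x, y, z in cm, then the turn about the tool's z in degrees. In form: [[gripper, dx, dy, dz, spin], ...]. A call has 1 to 10 rows; each row is the pose to reach, as a shift and turn from the pose commanded when the call began, along the tool's axes at that moment; what a row does not reach only later rows make up. A row lasts 1/10 s, in which the tool goes at most 50 mm and 8.59 degrees, less where a joint would pass 70% of its speed; a pose out of reach is approached as far as the arm can. A call with a gripper value outside its range is refused whole. The fingers move at their own pace and stop on an object; the grip force is fixed at half the most. Time passes only in rows, so rows that repeat a pose let the fingers close. It gives the time, the measured TCP pose, the force, the opening and the grip force at its end, in the units of the state.
- ctrl.read_state(): the state, without advancing time (a new reading comes with each control period).
- ctrl.get_image(name): name is "scene" or "top" or "wrist"; returns (picture, depth): 480x640x3 uint8, red, green, blue; 480x640 float32, mm along the optical axis (not along the pixel's ray), 0 where there is no reading.
- ctrl.calibration(name): a dict with "vfov" (degrees; the focal length in pixels is half the picture's height over the tangent of half this angle, whatever the lens; pixels are square), "cx", "cy" (the principal point, pixels), "k1" (the pictures are not rectified: a ray, as slopes to the right and down, at radius r is drawn at 1 + k1 r^2 times it, then the intrinsics apply), "extrinsics" (4x4, takes a point from camera to world coordinates); the wrist camera has in their place "mount" (4x4, takes a point from camera to tool coordinates, whose origin is the TCP and whose axes are the flange's). Camera axes: x right, y down, z forward; pixel columns grow to the right and rows downward; lengths in mm; the calibration is good to about 2 mm. A picture is of the moment at which its call begins: read the wrist's pose just before it. calibration takes no time and is no camera call.
- ctrl.finish_job(): hands the job in; it is judged then, once.
Trained networks look in the newest picture that a camera, given by its name, has taken for a name from the list of things; names that differ only in an ending like _2 or _b are one class to them, and where a whole thing is asked for, a point or a joint stands for the part that bears it (a point fixed in the world has none). Each returns a list of dicts, best first, with "confidence" (0 to 1); they miss things now and then, are a little off and sometimes report something else, mostly with a low value. They report only what shows in the picture. A call takes as long as a camera call.
- ctrl.search_frame(camera, name): "bbox" ([left, top, right, bottom] in pixels, round what is visible of it).
- ctrl.trace(camera, name): "pixels" (480x640 bool, what is visible of it) and "bbox" ([left, top, right, bottom] in pixels, round what is visible of it).
The state is a dict: "clock": time; "qpos": joint angles; "qd": joint speeds; "tau": joint torques, N m; "eef_pos": TCP position; "tool_rot": TCP orientation; "force": force on the tool from outside, world axes, zero at the start; "torque": the same for the moment, N m; "width": finger opening in mm; "gripper_force": force on a finger pad.
Only numpy, scipy, OpenCV 4.12 (cv2) and the standard library are available. Lean on these libraries where they do the work, as an engineer would, in place of code of your own. Each camera call takes 0.05 s, during which the arm holds its last target. There are 200 camera calls.

## Task

On the document-camera stand, first turn the leg-tension dial so that its white nose line points at the black tick beside it. Then pull the sprung leg out by its cross bar until its needle lines up with the white marker tag on the scale, and, keeping it there, squeeze the sliding cam lever fully home against the leg; do not start closing the lever before the leg is at the mark. The worn clamp does not keep the leg out by itself, so finish still holding: leg at the mark, lever and leg pinched shut between the fingers, the rest of the desk left as it is.

Things in the scene. Friction and masses are not known exactly. Their poses are not given: they have to be found in the camera images.
- stand: document-camera stand, fixed: grey base plate 400 x 195 x 12 mm, white sleeve block (x -160..0, y -42..42, top at z 76 mm) from which the leg slides, camera post behind it (x -187, with a camera head x -240..-170, top at z 150), scale rail (x 35..185, y 86..100, top at z 32). Origin on the desk under the middle of the sleeve's mouth; x: the way the leg comes out (roughly towards the robot), y: towards the scale rail, z up
- leg (a joint): how far the leg is out, m: 0 (start) to 0.090, along the stand's +x. A return spring pulls it in with 3.6 N at 0 plus 0.06 N per mm; it runs back when let go, lever closed or not. Aluminium leg bar 16 mm wide (stand y -8..8), z 36..64. Between cross bar and sleeve it is free on both sides for fingers, with over 20 mm of air beneath
- cross_bar (a point): middle of the inner face (the one towards the sleeve) of the black cross bar at the leg's outer end; moves with the leg, at stand x = 75 mm + leg value, y 0, z 50. The cross bar is 14 mm thick, 110 wide (y -55..55), z 32..68. Fingers straddling the leg bar push it outwards with their sides against this face
- leg_grip: rubber cheek (gives up to 1 mm) on the +y side of the leg bar, 38 long x 4 thick x 28 high, just inside the cross bar; it moves with the leg. Origin in the middle of the face that meets the bar; its outer face, which one finger presses, is 4 mm along +y (stand y = 12 mm). Its middle is 21 mm inside the cross bar's inner face
- cam (a joint): the sliding cam lever, m: 0 open, 0.011 fully home at its stop; grows as the lever plate slides along the stand's +y towards the leg bar. Starts open (0 to 0.002). Stiff with about 3 N of friction, stays where left; it travels with the leg
- cam_lever: the cam lever's steel ribbed thumb plate on the -y side of the leg, opposite the rubber cheek: 38 long x 6 thick x 28 high, z 36..64 over the desk. Origin in the middle of its outer face, which the other finger presses (stand y = -28 mm open, -17 mm home), so that lever and cheek together measure 40 mm across open and 29 mm home, the middle at stand y = -2.5 mm when home
- leg_index (a point): tip of the thin steel needle that sticks out from the cross bar's +y end over the scale; 50 mm over the desk, on the middle of the cross bar's thickness (7 mm out from its inner face), 80 mm from the leg's centre line. Axes as the stand's
- mark: white marker tag (4 mm thick blade, 12 wide, on a black clip) fixed on the scale rail; its origin is on the leg's centre line, abreast of the blade, 50 mm over the desk, axes as the stand's (blade at y 87..99 mm). The leg is at length when the needle has the same stand x as this origin; that is a leg value of 35 to 70 mm
- dial (a joint): leg-tension dial on top of the sleeve, rad: range 0 to 2.2, grows clockwise seen from above; at 0 its white nose line points along the stand's +x. Light friction, stays where left
- dial_nose (a point): nose end of the dial's grip bar, 22 mm from its axis, 102 mm over the desk; x axis points along the nose. The dial's axis stands at stand x -80, y 0 mm. Grip bar 44 long, 14 wide, z 84..112 mm over the desk, on a disc of 24 mm radius (top at z 84); the nose line is on its top
- dial_mark: black tick 13 x 4 mm on the sleeve's top beside the dial, 33 mm from the dial's axis; origin on the dial's axis at the sleeve's top, x axis pointing to the tick. 1.2 to 1.6 rad clockwise from the stand's +x
- mug: white mug, radius 40, 95 high, handle on one side; leave alone. Origin under its middle, as for all the following
- mouse: black computer mouse 105 x 62 x 26; leave alone
- stapler: stapler 130 x 34 x 36; leave alone
- tape_roll: roll of clear tape, radius 42, 24 high, lying flat; leave alone
- calculator: grey calculator 145 x 80 x 16; leave alone
- eraser: eraser 45 x 20 x 12 lying on the stand's base plate beside the sleeve; leave alone
- glue_stick: white glue stick, radius 13, 85 high, upright; leave alone

How it is judged:
By the outcome, as a careful person would: the job done as asked, in the order asked, and still so for the second after the job is handed in, while the arm keeps its last pose, push and grip.
It also fails if it takes over 45 s, if anything falls off the work surface, if the arm or the gripper's body presses on something with over 40 N, if the wrist force passes 120 N, or if a joint passes its speed limit or range.

## Working session

There is one attempt and no reset: what is moved stays moved. The work goes in short steps, Python scripts to look and compute and a tool call to move; the robot and the scene stay as the last step left them, time stands still between calls to the robot, and variables do not carry over. Pictures are saved under pics/ and viewed, at most 10 in all, crops included, and the job is handed in when it is done.

Besides the shell and the picture viewer there is one more tool, called after "Call:" as name(argument=value, ...), one argument or row to a line, values as JSON. play_rows: Moves the arm, as the interface text tells. Its arguments: {"type":"object","properties":{"targets":{"type":"array"}},"required":["targets"]}

```bash
mkdir -p pics; cat > h.py <<'E'
import numpy as np, cv2
from scipy.spatial.transform import Rotation as R
from cell import ctrl
def cam(name, st=None):
    c=ctrl.calibration(name); f=240/np.tan(np.radians(c['vfov'])/2)
    if 'extrinsics' in c: T=np.array(c['extrinsics'])
    else:
        T=np.eye(4); T[:3,:3]=R.from_euler('xyz',st['tool_rot']).as_matrix(); T[:3,3]=st['eef_pos']; T=T@np.array(c['mount'])
    return c,f,T
def rays(name,px,st=None):
    c,f,T=cam(name,st); px=np.atleast_2d(np.float64(px))
    K=np.array([[f,0,c['cx']],[0,f,c['cy']],[0,0,1]])
    u=cv2.undistortPoints(px[:,None],K,np.array([c['k1'],0,0,0,0.]),None,None,None)[:,0] if 0 else None
    d=(px-[c['cx'],c['cy']])/f; u=d.copy()
    for _ in range(20): u=d/(1+c['k1']*(u**2).sum(1,keepdims=True))
    return np.c_[u,np.ones(len(u))],T
def at_z(name,px,z,st=None):
    r,T=rays(name,px,st); d=r@T[:3,:3].T; o=T[:3,3]
    return o+d*((z-o[2])/d[:,2])[:,None]
def at_depth(name,px,dep,st=None):
    r,T=rays(name,px,st); px=np.atleast_2d(px).astype(int)
    return (r*dep[px[:,1],px[:,0]][:,None])@T[:3,:3].T+T[:3,3]
def save(img,fn): cv2.imwrite('pics/'+fn,img[:,:,::-1])
E
python3 - <<'E'
from h import *
s=ctrl.read_state(); print({k:np.round(v,3).tolist() for k,v in s.items()})
for n in ['top','scene']:
    im,d=ctrl.get_image(n); save(im,n+'.png'); np.save(n+'_d.npy',d)
    for t in ['stand','cross_bar','leg_index','mark','dial_nose','dial_mark','cam_lever','leg_grip','leg','dial']:
        r=ctrl.search_frame(n,t); print(n,t,[(np.round(x['bbox']).tolist(),round(x['confidence'],2)) for x in r[:2]])
print(ctrl.calibration('wrist'))
E
```

```text
{'clock': 0.0, 'qpos': [-1.204, 0.629, 0.038, 1.518, -0.027, 0.996, -0.02], 'qd': [-0.001, -0.001, 0.001, 0.002, 0.002, -0.0, 0.003], 'tau': [-0.001, -56.342, 1.226, -19.344, 0.011, 0.01, -0.0], 'eef_pos': [272.355, 589.571, 255.416], 'tool_rot': [-3.14, 0.0, 2.709], 'force': [0.422, -0.571, 0.391], 'torque': [-0.003, 0.002, -0.002], 'gripper_force': 0.0, 'width': 85.16}
top stand [([312.0, 105.0, 453.0, 365.0], 0.74)]
top cross_bar [([358.0, 250.0, 428.0, 307.0], 0.61)]
top leg_index [([356.0, 252.0, 426.0, 302.0], 0.73)]
top mark [([436.0, 321.0, 450.0, 327.0], 0.66)]
top dial_nose [([362.0, 187.0, 385.0, 218.0], 0.56), ([269.0, 310.0, 316.0, 374.0], 0.33)]
top dial_mark [([353.0, 252.0, 418.0, 302.0], 0.18)]
top cam_lever [([366.0, 272.0, 373.0, 294.0], 0.63)]
top leg_grip [([389.0, 276.0, 396.0, 290.0], 0.41)]
top leg [([355.0, 252.0, 423.0, 301.0], 0.85)]
top dial [([359.0, 189.0, 384.0, 217.0], 0.78)]
scene stand [([248.0, 196.0, 309.0, 234.0], 0.73)]
scene cross_bar [([237.0, 196.0, 309.0, 231.0], 0.82)]
scene leg_index [([241.0, 194.0, 305.0, 234.0], 0.98), ([276.0, 212.0, 29
[... 332 characters left out ...]
0, 210.0, 292.0, 234.0], 0.7), ([266.0, 206.0, 270.0, 214.0], 0.44)]
scene leg [([243.0, 196.0, 306.0, 233.0], 0.7), ([416.0, 232.0, 447.0, 291.0], 0.52)]
scene dial [([243.0, 249.0, 270.0, 280.0], 0.97), ([177.0, 175.0, 214.0, 217.0], 0.67)]
{'vfov': 60.86379055829316, 'cx': 324.2088541228193, 'cy': 240.58381541688854, 'k1': -0.06265435173318176, 'mount': array([[-5.72898838e-04, -9.52703157e-01, -3.03901902e-01,
         7.71552917e+01],
       [ 9.99999836e-01, -5.49746723e-04, -1.61740696e-04,
         4.09301506e-01],
       [-1.29782023e-05, -3.03901944e-01,  9.52703316e-01,
        -1.18764145e+02],
       [ 0.00000000e+00,  0.00000000e+00,  0.00000000e+00,
         1.00000000e+00]])}
```

View pics/top.png

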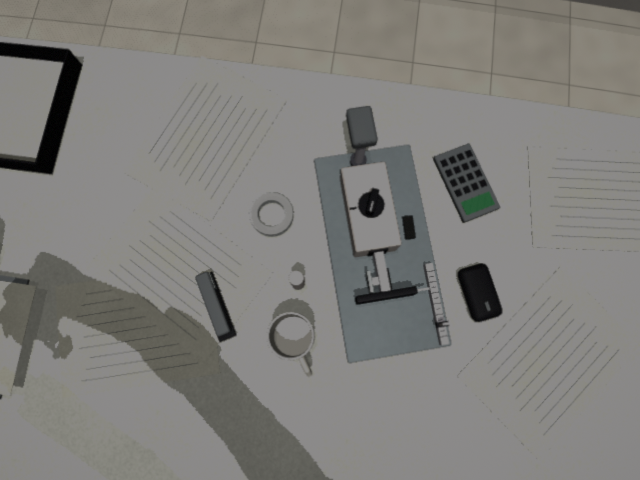

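```bash
python3 - <<'E'
from h import *
ctrl.get_image('top')
m=ctrl.trace('top','leg')[0]['pixels']; b=ctrl.trace('top','dial')[0]['pixels']
d=np.load('top_d.npy')
for nm,mm in (('leg',m),('dial',b)):
    ys,xs=np.nonzero(mm&(d>0)); P=at_depth('top',np.c_[xs,ys],d)
    print(nm,np.percentile(P,[1,5,50,95,99],axis=0).round(0).tolist())
# stand features
for px in [(371,203),(375,252),(391,256),(362,298),(442,324),(449,298),(422,260)]:
    print(px,at_depth('top',px,d).round(1).tolist())
c,f,T=cam('top'); print(T.round(3).tolist(),f)
E
```

```text
leg [[504.0, -94.0, 14.0], [510.0, -73.0, 49.0], [538.0, -18.0, 65.0], [587.0, 9.0, 70.0], [595.0, 20.0, 71.0]]
dial [[655.0, -7.0, 75.0], [656.0, -3.0, 77.0], [675.0, 19.0, 86.0], [696.0, 38.0, 114.0], [700.0, 41.0, 115.0]]
(371, 203) [[671.6, 18.9, 113.0]]
(375, 252) [[596.3, -2.2, 65.6]]
(391, 256) [[603.2, -38.0, 12.1]]
(362, 298) [[511.5, 10.9, 67.0]]
(442, 324) [[486.0, -134.4, 61.4]]
(449, 298) [[540.7, -158.8, -3.3]]
(422, 260) [[604.3, -97.9, 8.9]]
[[0.138, -0.97, 0.199, 431.369], [-0.99, -0.136, 0.025, 73.411], [0.003, -0.201, -0.98, 921.43], [0.0, 0.0, 0.0, 1.0]] 486.0859942752018
```

The top view shows the sleeve at about (370,210), its dial at (371,203), and the black tick to the dial's left at (352,208). The cross bar is at about (388,296), and the marker tag is on the rail at (442,324). I'll fit the stand pose from depth.

```bash
cat >> h.py <<'E'
def rectfit(P):
    r=cv2.minAreaRect(P[:,:2].astype(np.float32)); return r
def tooldelta(p,s):  # world displacement -> tool axes, cm
    return (R.from_euler('xyz',s['tool_rot']).as_matrix().T@(np.array(p)-s['eef_pos'])/10)
E
python3 - <<'E'
from h import *
d=np.load('top_d.npy'); im=cv2.imread('pics/top.png')
ys,xs=np.mgrid[150:265,330:410]; px=np.c_[xs.ravel(),ys.ravel()]
P=at_depth('top',px,d); g=im[px[:,1],px[:,0]].min(1)
k=(abs(P[:,2]-77)<6)&(g>140)
print(k.sum(),P[k].mean(0),rectfit(P[k]), cv2.boxPoints(rectfit(P[k])).round(1).tolist())
# base plate 
ys,xs=np.mgrid[130:380,300:470]; px=np.c_[xs.ravel(),ys.ravel()]
B=im[px[:,1],px[:,0]].astype(int); kk=(B[:,0]-B[:,2]>8)
Q=at_z('top',px,12); m=np.zeros(im.shape[:2],np.uint8); m[px[kk,1],px[kk,0]]=255
m=cv2.morphologyEx(m,cv2.MORPH_OPEN,np.ones((3,3))); y,x=np.nonzero(m); Q=at_z('top',np.c_[x,y],12)
print(rectfit(Q),cv2.boxPoints(rectfit(Q)).round(1).tolist())
s=ctrl.read_state(); 
for t in [(560,10,330)]: print(tooldelta(t,s))
E
```

```text
0 [nan nan nan] ((0.0, 0.0), (0.0, 0.0), 0.0) [[0.0, 0.0], [0.0, 0.0], [0.0, 0.0], [0.0, 0.0]]
((594.4927978515625, -18.065139770507812), (238.29998779296875, 376.475341796875), 72.31550598144531) [[379.0, -74.4000015258789], [737.5999755859375, -188.8000030517578], [810.0, 38.29999923706055], [451.29998779296875, 152.60000610351562]]
[-50.42156966 -40.60439775  -7.37263231]<stdin>:6: RuntimeWarning: Mean of empty slice.
  ret = um.true_divide(
```

Call:
play_rows(
  targets=[
    [0, -4.5, -3.6, -0.7, -4],
    [0, -9, -7.2, -1.4, -8],
    [0, -13.5, -10.8, -2.1, -12],
    [0, -18, -14.4, -2.8, -16],
    [0, -22, -18, -3.5, -20],
    [0, -26, -21.5, -4.2, -24],
    [0, -30, -25, -5, -28],
    [0, -34, -28, -6, -32],
    [0, -38, -31, -6.5, -36],
    [0, -42, -34, -7, -40],
  ],
)

```text
clock: 2.25
eef_pos: [491.0, 143.0, 321.9]
tool_rot: [3.141, 0.001, -2.873]
force: [0.4, 0.6, 0.5]
width: 85.4
gripper_force: 0.0
```

```bash
python3 - <<'E'
from h import *
s=ctrl.read_state();print(s['clock'],s['eef_pos'],s['tool_rot'],s['qpos']);print(tooldelta((560,0,330),s))
E
```

```text
2.25 [491.03786809 142.9852365  321.87051074] [ 3.14146766e+00  1.12699464e-03 -2.87334146e+00] [-0.28075366  0.35459685 -0.07897594  1.80968145  0.03301375  0.97744835
  1.46577994]
[ -2.86073006 -15.6148591   -0.81167716]
```

Call:
play_rows(
  targets=[
    [0, -0.7, -3.9, -0.2, 0],
    [0, -1.4, -7.8, -0.4, 0],
    [0, -2.1, -11.7, -0.6, 0],
    [0, -2.8, -15.6, -0.8, 0],
    [0, -2.8, -15.6, -0.8, 0],
    [0, -2.8, -15.6, -0.8, 0],
  ],
)

```text
clock: 2.85
eef_pos: [558.3, 0.8, 328.9]
tool_rot: [3.141, -0.0, -2.879]
force: [-0.3, 0.4, 0.0]
width: 85.4
gripper_force: 0.0
```

```bash
python3 - <<'E'
from h import *
s=ctrl.read_state();im,d=ctrl.get_image('wrist'); save(im,'w1.png'); np.save('w1_d.npy',d)
import pickle; pickle.dump(s,open('w1.pkl','wb')); print(s['eef_pos'],s['tool_rot'],s['clock'])
for t in ['cross_bar','leg_index','mark','dial_nose','dial_mark','cam_lever','leg_grip','leg','dial']:
    r=ctrl.search_frame('wrist',t); print(t,[(np.round(x['bbox']).tolist(),round(x['confidence'],2)) for x in r[:2]])
E
```

```text
[558.25256604   0.84578244 328.9437252 ] [ 3.14119944e+00 -2.43627086e-04 -2.87872888e+00] 2.85
cross_bar [([284.0, 293.0, 334.0, 352.0], 0.28)]
leg_index [([217.0, 138.0, 359.0, 234.0], 0.57)]
mark [([184.0, 74.0, 214.0, 87.0], 0.57), ([87.0, 254.0, 179.0, 368.0], 0.48)]
dial_nose [([284.0, 294.0, 329.0, 355.0], 0.65)]
dial_mark [([281.0, 294.0, 330.0, 352.0], 0.5), ([289.0, 162.0, 295.0, 201.0], 0.38)]
cam_lever [([324.0, 162.0, 331.0, 196.0], 0.65)]
leg_grip [([289.0, 161.0, 297.0, 198.0], 0.68), ([430.0, 269.0, 501.0, 330.0], 0.5)]
leg [([215.0, 140.0, 360.0, 230.0], 0.75)]
dial [([281.0, 294.0, 333.0, 350.0], 0.96), ([337.0, 311.0, 345.0, 317.0], 0.66)]
```

View pics/w1.png

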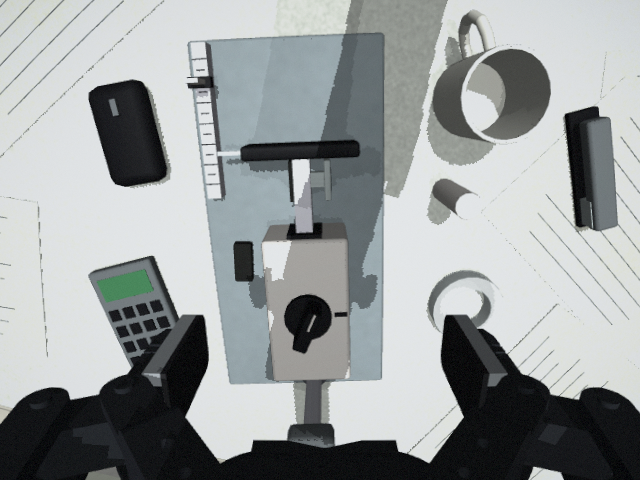

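The wrist view shows the dial at (307,317) with the tick to its right at (341,314). The cross bar is at (300,151), the needle tip at (218,153), the tag at (200,81) and the lever at (327,178). I'll zoom in on the dial and the needle.

```bash
python3 - <<'E'
import cv2, numpy as np
im=cv2.imread('pics/w1.png')
a=cv2.resize(im[225:385,250:370],None,fx=3.3,fy=3.3,interpolation=cv2.INTER_CUBIC)
b=cv2.resize(im[60:220,180:300],None,fx=3.3,fy=3.3,interpolation=cv2.INTER_CUBIC)
cv2.imwrite('pics/z1.png',np.hstack([a,b]))
E
```

```text
(no output)
```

View pics/z1.png

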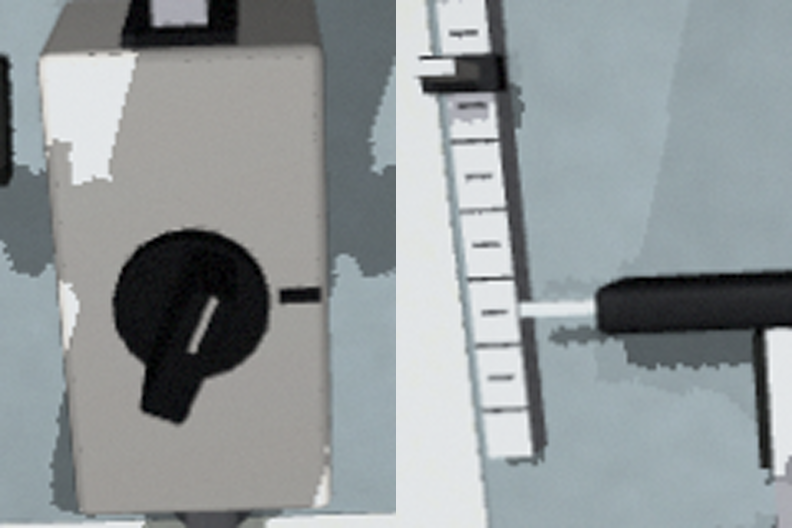

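```bash
cat > fit.py <<'E'
from h import *
import pickle
s=pickle.load(open('w1.pkl','rb'))
A=lambda x,y:(250+(x+.5)/3.3-.5,225+(y+.5)/3.3-.5)
B=lambda x,y:(180+(x-396+.5)/3.3-.5,60+(y+.5)/3.3-.5)
f=lambda px,z: at_z('wrist',px,z,s)[0]
from scipy.optimize import least_squares
obs=[(A(43,53),76,0,42),(A(322,48),76,0,-42),(A(80,512),76,-160,42),(A(328,510),76,-160,-42)]
W=np.array([f(p,z)[:2] for p,z,_,_ in obs]); S=np.array([[x,y] for *_,x,y in obs])
def res(v):
    c,n=np.cos(v[2]),np.sin(v[2]); return (S@np.array([[c,n],[-n,c]])+v[:2]-W).ravel()
r=least_squares(res,[590,-5,-2.88]); v=r.x; print('pose',v.round(3),r.fun.round(1))
c,n=np.cos(v[2]),np.sin(v[2]); Rm=np.array([[c,-n],[n,c]])
tos=lambda p: ((p[:2]-v[:2])@Rm).round(1)
print('disc c',tos(f(A(190,303),84)),'tick',tos(f(A(299,295),76)))
l0,l1=tos(f(A(192,352),112)),tos(f(A(213,298),112)); print('line',l0,l1,np.arctan2(-(l1-l0)[1],(l1-l0)[0]))
print('needle',tos(f(B(600,309),50)),tos(f(B(520,309),50)),'blade',[tos(f(B(435,67),z)) for z in (50,60)])
d=np.load('w1_d.npy')
for q in [B(600,309),B(560,309),B(435,67),A(299,295),A(100,100),A(203,325)]:
  P=at_depth('wrist',q,d,s)[0]; print(tos(P),P.round(1))
print('dial axis world',Rm@[-80,0]+v[:2])
E
python3 fit.py
```

```text
pose [601.573  -6.454  -2.853] [-0.2 -1.5 -1.7  1.4  1.9 -1.1 -0.1  1.2]
disc c [-78.3   0.7] tick [-80.7 -32.4]
line [-78.8  -0.9] [-61.9  -7.4] 0.3671738338182192
needle [79.9 59.2] [80.7 82.7] blade [array([148.3, 100.3]), array([147.5,  97.2])]
[81.7 55.4] [539.1 -82.8  69.2]
[80.5 70.4] [544.4 -96.8  52.5]
[146.8  94.7] [ 487.8 -139.1   68.1]
[116.4 -21.2] [483.9 -19.3 447.7]
[-14.8  24.7] [622.8 -26.   77.8]
[-68.9  -4.4] [666.4  17.4 114.4]
dial axis world [678.2652893   16.31356439]
```

```bash
cat >> h.py <<'E'
YS=-2.853; V=np.array([601.57,-6.45])
def tow(x,y,z=0):
    c,n=np.cos(YS),np.sin(YS); return np.array([c*x-n*y+V[0],n*x+c*y+V[1],z])
def go(x,y,z,yaw=None):
    s=ctrl.read_state(); D=tooldelta(tow(x,y,z),s); print('delta cm',D.round(2), 'spin',None if yaw is None else np.degrees((s['tool_rot'][2]-yaw+np.pi)%(2*np.pi)-np.pi).round(2),'q',np.round(s['qpos'],2),'rot',np.round(s['tool_rot'],3),'w',s['width'],'t',s['clock'])
E
python3 - <<'E'
from h import *
go(-79.4,0.2,116,YS-0.367)
E
```

```text
delta cm [-11.9   -1.81  21.32] spin 19.74 q [-0.03  0.42 -0.04  1.68  0.02  1.04  1.77] rot [ 3.142  0.    -2.876] w 85.40278868812219 t 3.35
```

Call:
play_rows(
  targets=[
    [0, -3, -0.5, 3.5, 5],
    [0, -6, -0.9, 7, 10],
    [0, -9, -1.4, 10.5, 15],
    [0, -11.9, -1.8, 14, 19.7],
    [0, -11.9, -1.8, 17, 19.7],
    [0, -11.9, -1.8, 19.5, 19.7],
    [0, -11.9, -1.8, 21.3, 19.7],
    [0, -11.9, -1.8, 21.3, 19.7],
    [0.3, -11.9, -1.8, 21.3, 19.7],
    [0.5, -11.9, -1.8, 21.3, 19.7],
  ],
)

```text
clock: 4.35
eef_pos: [678.8, 15.6, 117.6]
tool_rot: [3.141, 0.003, 3.063]
force: [-0.1, -0.1, 0.5]
width: 59.0
gripper_force: 0.0
```

Call:
play_rows(
  targets=[
    [1, 0, 0, 0, 0],
    [1, 0, 0, 0, 0],
    [1, 0, 0, 0, 0],
    [1, 0, 0, 0, 0],
    [1, 0, 0, 0, 0],
  ],
)

```text
clock: 4.85
eef_pos: [678.1, 15.9, 117.1]
tool_rot: [3.141, 0.001, 3.063]
force: [-1.7, 0.6, 6.1]
width: 12.6
gripper_force: 59.1
```

```bash
python3 - <<'E'
from h import *
go(-79.4,0.2,116,YS-1.585); s=ctrl.read_state(); print(s['eef_pos'],s['force'],s['gripper_force'])
im,d=ctrl.get_image('wrist'); save(cv2.resize(im[200:480,180:460],None,fx=2,fy=2),'w2.png')
E
```

```text
delta cm [0.04 0.   0.11] spin 69.78 q [-0.09  0.83  0.04  1.54 -0.05  0.77  1.47] rot [3.141e+00 1.000e-03 3.063e+00] w 12.595909495137965 t 4.85
[678.1215183   15.87949471 117.10290483] [-1.69129375  0.57851057  6.06689764] 59.145289063453674
```

View pics/w2.png

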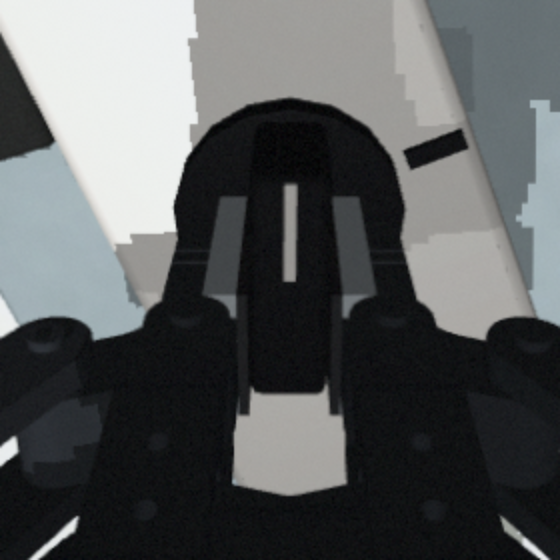

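The bar is gripped, with the nose line centred between the pads. The tick shows at crop (436,149), which is full-frame (398,274). I'll measure its bearing from the dial axis.

```bash
python3 - <<'E'
from h import *
s=ctrl.read_state(); q=lambda x,y:at_z('wrist',(180+x/2-.25,200+y/2-.25),z,s)[0][:2]
z=76; t=q(436,149); a,b=q(407,158),q(466,137); z=112; l0,l1=q(289,281),q(291,184)
ang=lambda v:np.arctan2(v[1],v[0])
c=tow(-79.4,.2)[:2]; yaw=s['tool_rot'][2]
print('tick rel',ang(t-c),np.linalg.norm(t-c),'tick edge dir',ang(b-a),'line',ang(l1-l0),ang(l1-c),'yaw',yaw, 'line start',l0-c)
for tg in (ang(t-c),ang(b-a)): print('spin',np.degrees((yaw-tg+np.pi)%(2*np.pi)-np.pi), 'stand',YS-tg)
c2=s['eef_pos'][:2]; print(ang(t-c2),np.linalg.norm(t-c2))
E
```

```text
tick rel 1.8230401960886577 32.94654756967394 tick edge dir 1.862318655510271 line 3.0445683538423602 3.042565584882604 yaw 3.0631022248208724 line start [-0.92891326  0.12939008]
spin 71.05032058078653 stand -4.676040196088658
spin 68.79983063015224 stand -4.715318655510272
1.832588622105861 33.154417206168546
```

Call:
play_rows(
  targets=[
    [1, 0, 0, 0, 7.5],
    [1, 0, 0, 0, 15],
    [1, 0, 0, 0, 22.5],
    [1, 0, 0, 0, 30],
    [1, 0, 0, 0, 37.5],
    [1, 0, 0, 0, 45],
    [1, 0, 0, 0, 52.5],
    [1, 0, 0, 0, 60],
    [1, 0, 0, 0, 66],
    [1, 0, 0, 0, 69.8],
  ],
)

```text
clock: 5.9
eef_pos: [678.1, 15.9, 117.1]
tool_rot: [3.141, -0.0, 1.842]
force: [-2.1, 0.5, 5.6]
width: 12.9
gripper_force: 59.2
```

Call:
play_rows(
  targets=[
    [1, 0, 0, 0, 0],
    [1, 0, 0, 0, 0],
    [1, 0, 0, 0, 0],
  ],
)

```text
clock: 6.2
eef_pos: [678.1, 15.8, 117.1]
tool_rot: [3.141, -0.0, 1.845]
force: [-1.4, 1.2, 6.4]
width: 12.5
gripper_force: 59.4
```

```bash
python3 - <<'E'
from h import *
go(-79.4,0.2,116); s=ctrl.read_state(); print(s['eef_pos'],s['force'],s['gripper_force'])
import pickle; pickle.dump(s,open('w3.pkl','wb'))
im,d=ctrl.get_image('wrist'); save(cv2.resize(im[200:480,180:460],None,fx=2,fy=2),'w3.png')
E
```

```text
delta cm [ 0.02 -0.03  0.11] spin None q [-0.27  0.86  0.38  1.55 -0.4   0.81  0.54] rot [ 3.141 -0.     1.845] w 12.46208845139099 t 6.2
[678.09002368  15.84164884 117.10277027] [-1.3633454   1.19365484  6.42536443] 59.36479568481445
```

View pics/w3.png

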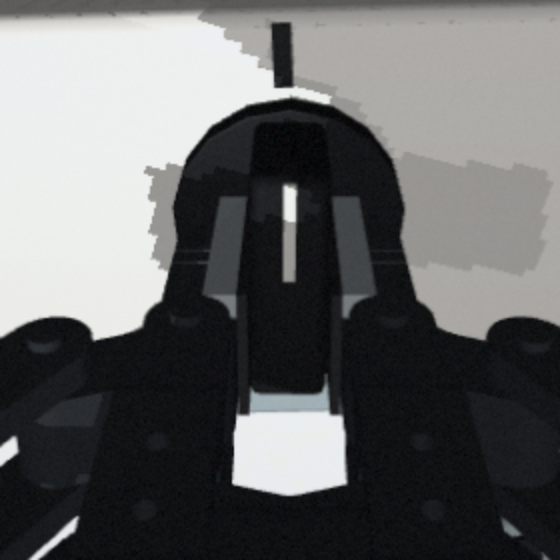

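The tick shows at crop (283,55), almost in line with the nose line at crop x≈290. I'll compute the residual.

```bash
python3 - <<'E'
from h import *
s=ctrl.read_state(); q=lambda x,y:at_z('wrist',(180+x/2-.25,200+y/2-.25),z,s)[0][:2]
z=76; t=q(283,55); a,b=q(284.5,86),q(281.5,24); z=112; l0,l1=q(289.2,281),q(290.5,185); z=84; dl,dr=q(175,210),q(404,210)
ang=lambda v:np.arctan2(v[1],v[0]); c=s['eef_pos'][:2]
print('tick',ang(t-c),np.linalg.norm(t-c),ang(t-l0),'edge',ang(b-a),'line',ang(l1-l0),'yaw',s['tool_rot'][2])
Rm=R.from_euler('xyz',s['tool_rot']).as_matrix()
for n,p in dict(t=t,a=a,b=b,l0=l0,l1=l1,dmid=(dl+dr)/2).items(): print(n,(Rm.T[:2,:2]@(p-c)).round(2))
E
```

```text
tick 1.8591100495149027 32.40131757379798 1.8842740813621335 edge 1.8889404335900788 line 1.832844778060553 yaw 1.845134209557169
t [32.4  -0.45]
a [25.77 -0.16]
b [38.87 -0.74]
l0 [1.94 0.74]
l1 [20.18  0.96]
dmid [1.52 0.85]
```

Call:
play_rows(
  targets=[
    [1, 0, 0, 0, -1.2],
    [1, 0, 0, 0, -2.5],
    [1, 0, 0, 0, -2.5],
    [1, 0, 0, 0, -2.5],
  ],
)

```text
clock: 6.65
eef_pos: [678.1, 15.8, 117.1]
tool_rot: [3.141, -0.0, 1.889]
force: [-0.9, 0.4, 5.5]
width: 12.6
gripper_force: 59.3
```

```bash
python3 - <<'E'
from h import *
s=ctrl.read_state(); im,d=ctrl.get_image('wrist'); g=im.max(2).astype(int)
Rm=R.from_euler('xyz',s['tool_rot']).as_matrix(); c=s['eef_pos'][:2]
def cen(rows,x0,x1,bright,z):
    out=[]
    for r in rows:
        row=g[r,x0:x1]; w=np.clip(row-90,0,None) if bright else np.clip(100-row,0,None)
        out.append((x0+(w*np.arange(x1-x0)).sum()/max(w.sum(),1),r))
    P=at_z('wrist',out,z,s)[:,:2]; print(np.round(out,1).tolist()); return (P-c)@Rm[:2,:2]
for n,a in (('tick',cen(range(214,242,4),310,335,False,76)),('line',cen(range(296,338,6),315,334,True,112))):
    print(n,a.round(2).tolist(), np.polyfit(a[:,0],a[:,1],1))
print(s['tool_rot'])
E
```

```text
[[324.4, 214.0], [324.3, 218.0], [324.3, 222.0], [324.3, 226.0], [324.4, 230.0], [324.3, 234.0], [324.2, 238.0]]
[[323.9, 296.0], [324.4, 302.0], [324.4, 308.0], [324.3, 314.0], [324.3, 320.0], [324.4, 326.0], [324.3, 332.0]]
tick [[37.9, 0.82], [36.24, 0.78], [34.57, 0.79], [32.89, 0.8], [31.2, 0.82], [29.5, 0.78], [27.78, 0.73]] [0.00452028 0.64014283]
line [[18.77, 0.59], [16.56, 0.76], [14.33, 0.77], [12.08, 0.73], [9.79, 0.73], [7.49, 0.74], [5.15, 0.73]] [-0.00564916  0.78991394]
[ 3.14061753e+00 -3.53385446e-04  1.88900104e+00]
```

The nose line and tick now coincide: both sit at tool y≈0.78, which is the camera's own bias, with slope about 0. I'll release, rise and swing over the leg.

Call:
play_rows(
  targets=[
    [0.6, 0, 0, 0, 0],
    [0.3, 0, 0, 0, 0],
    [0.2, 0, 0, 0, 0],
    [0.1, 0, 0, -1, 0],
    [0, 0, 0, -4, 0],
    [0, 0, 0, -8, -8],
    [0, 0, 0, -10, -16],
    [0, 0, 0, -10.5, -24],
    [0, 0, 0, -10.5, -32],
    [0, 0, 0, -10.5, -40],
  ],
)

```text
clock: 7.7
eef_pos: [678.0, 15.3, 222.4]
tool_rot: [3.141, 0.001, 2.592]
force: [-0.6, -0.2, -0.8]
width: 85.6
gripper_force: 0.0
```

```bash
python3 - <<'E'
from h import *
go(110,15,225,YS)
E
```

```text
delta cm [ 11.63 -15.03  -0.28] spin -48.02 q [-0.19  0.71  0.22  1.47 -0.17  0.98  1.1 ] rot [3.141e+00 1.000e-03 2.592e+00] w 85.58592857180223 t 7.7
```

Call:
play_rows(
  targets=[
    [0, 2, -2.5, 0, -8],
    [0, 4, -5, 0, -16],
    [0, 6, -7.5, 0, -24],
    [0, 8, -10, 0, -32],
    [0, 10, -12.5, 0, -40],
    [0, 11.6, -15, -0.3, -48],
    [0, 11.6, -15, -0.3, -48],
    [0, 11.6, -15, -0.3, -48],
  ],
)

```text
clock: 8.5
eef_pos: [500.7, -51.4, 225.0]
tool_rot: [-3.141, 0.002, -2.862]
force: [0.5, -1.1, 0.3]
width: 85.4
gripper_force: 0.0
```

```bash
python3 - <<'E'
from h import *
import pickle
s=ctrl.read_state();im,d=ctrl.get_image('wrist'); save(im,'w4.png'); np.save('w4_d.npy',d); pickle.dump(s,open('w4.pkl','wb'))
print(s['eef_pos'],s['tool_rot'],s['clock'],s['qpos'])
E
```

```text
[500.68036006 -51.44587183 225.03279412] [-3.14084905e+00  1.96941052e-03 -2.86152681e+00] 8.5 [ 0.05866885  0.46204087 -0.0171283   1.95699946  0.01169212  0.72054105
  1.88542762]
```

View pics/w4.png

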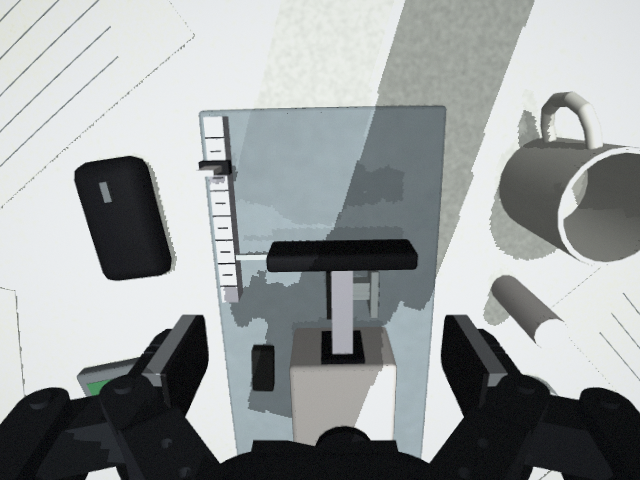

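```bash
python3 - <<'E'
import cv2, numpy as np
im=cv2.imread('pics/w4.png')
a=cv2.resize(im[140:290,190:280],None,fx=4,fy=4,interpolation=cv2.INTER_CUBIC)
b=cv2.resize(im[230:380,300:395],None,fx=4,fy=4,interpolation=cv2.INTER_CUBIC)
cv2.imwrite('pics/z4.png',np.hstack([a,b]))
E
```

```text
(no output)
```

View pics/z4.png

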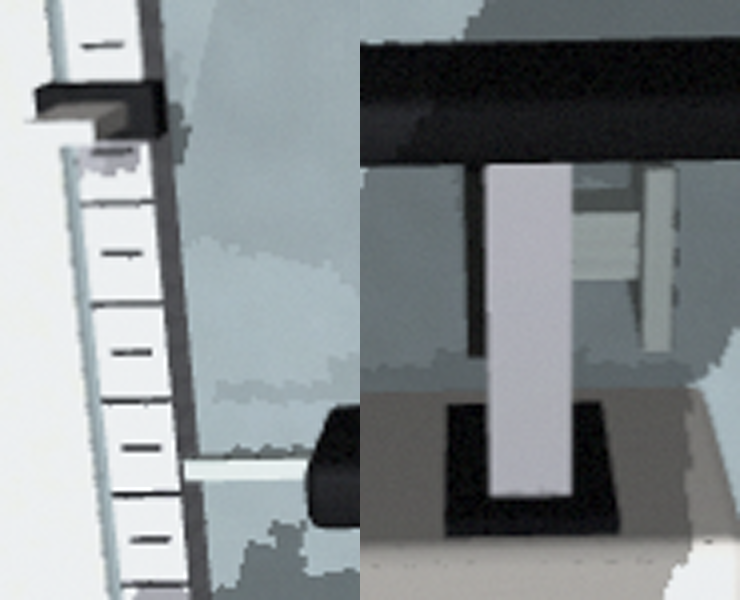

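The crop shows the blade's top face at zoom (28..95,120..145) and the needle at zoom y≈469. On the right are the leg bar, the cheek on its left at zoom (475,260), and the open lever plate at zoom (657,260). I'll compute positions from these.

```bash
cat > m4.py <<'E'
from h import *
import pickle
s=pickle.load(open('w4.pkl','rb')); d=np.load('w4_d.npy')
A=lambda x,y:(190+(x+.5)/4-.5,140+(y+.5)/4-.5); B=lambda x,y:(300+(x-360+.5)/4-.5,230+(y+.5)/4-.5)
Rm=R.from_euler('xyz',s['tool_rot']).as_matrix(); c,n=np.cos(YS),np.sin(YS); Q=np.array([[c,-n],[n,c]])
def st(P): P=P-Rm[:,1]*0.78; return np.r_[(P[:2]-V)@Q,P[2]].round(1)
def f(q,z): return st(at_z('wrist',q,z,s)[0])
dd=d[160:180,190:220]; ys,xs=np.mgrid[166:180,192:220]
P=np.array([st(at_depth('wrist',(x,y),d,s)[0]) for y,x in zip(ys.ravel(),xs.ravel())])
k=(P[:,2]>55)&(P[:,2]<80); print('blade pts',k.sum(),np.median(P[k],0),P[k].min(0),P[k].max(0))
for z in (50,62,66,70): print('blade',z,f(A(28,132.5),z),f(A(61.5,132.5),z),f(A(95,132.5),z), 'edges x',f(A(61,120),z)[0],f(A(61,145),z)[0])
print('needle',f(A(185,469),50),f(A(240,469),50),f(A(303,469),50))
print('bar inner top edge',f(B(530,162),68),f(B(400,162),68),f(B(700,162),68), 'outer',f(B(530,42),68))
print('leg y',f(B(487,260),64),f(B(572,260),64),'cheek',f(B(468,260),64),f(B(475,357),64),'lever',f(B(672,260),64),f(B(643,260),64),f(B(657,352),64))
E
python3 m4.py
```

```text
blade pts 164 [147.4   95.75  66.7 ] [144.8  90.8  55.2] [149.  102.8  69.3]
blade 50 [144.8 107.3  50. ] [144.7 101.2  50. ] [144.6  95.1  50. ] edges x 146.9 142.4
blade 62 [146.5 103.5  62. ] [146.4  97.7  62. ] [146.3  91.8  62. ] edges x 148.6 144.2
blade 66 [147.1 102.3  66. ] [147.   96.5  66. ] [146.9  90.7  66. ] edges x 149.1 144.8
blade 70 [147.6 101.   70. ] [147.6  95.3  70. ] [147.5  89.6  70. ] edges x 149.6 145.4
needle [80.  83.5 50. ] [79.9 72.9 50. ] [79.8 60.8 50. ]
bar inner top edge [75.7  2.8 68. ] [75.9 26.4 68. ] [ 75.4 -28.1  68. ] outer [98.5  2.9 68. ]
leg y [54.3 10.6 64. ] [54.1 -5.4 64. ] cheek [54.3 14.2 64. ] [33.8 13.  64. ] lever [ 53.9 -24.2  64. ] [ 54.  -18.7  64. ] [ 34.5 -22.   64. ]
```

```bash
python3 - <<'E'
from h import *
go(57,0,95,-2.8615)
E
```

```text
delta cm [-5.13  1.45 12.99] spin 0.06 q [ 0.06  0.46 -0.02  1.96  0.01  0.72  1.89] rot [-3.141e+00  2.000e-03 -2.860e+00] w 85.27744482754362 t 8.55
```

Call:
play_rows(
  targets=[
    [0, -1.7, 0.5, 3, 0],
    [0, -3.4, 1, 6, 0],
    [0, -5.1, 1.4, 9, 0],
    [0.15, -5.1, 1.4, 12, 0],
    [0.3, -5.1, 1.4, 13, 0],
    [0.3, -5.1, 1.4, 13, 0],
    [0.3, -5.1, 1.4, 13, 0],
  ],
)

```text
clock: 9.25
eef_pos: [546.0, -23.2, 94.9]
tool_rot: [-3.141, 0.001, -2.859]
force: [-0.7, 0.3, -0.3]
width: 59.6
gripper_force: 0.0
```

```bash
python3 - <<'E'
from h import *
import pickle
s=ctrl.read_state();im,d=ctrl.get_image('wrist'); save(im,'w5.png'); pickle.dump(s,open('w5.pkl','wb'))
print(s['eef_pos'],s['tool_rot'],s['clock'],s['width'])
E
```

```text
[545.95474325 -23.24725144  94.86000585] [-3.14103682e+00  1.04787183e-03 -2.85919063e+00] 9.25 59.56818165136403
```

View pics/w5.png

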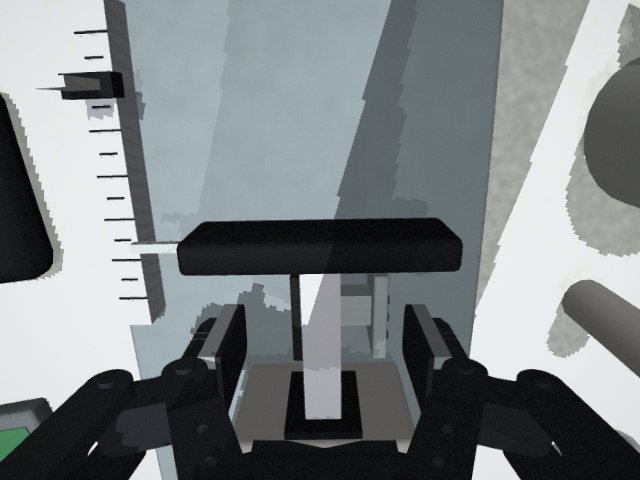

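The open fingers straddle the leg: pads at (232,350) and (415,350), leg bar x≈304..341, lever plate x≈373..388. I'll measure the edges.

```bash
python3 - <<'E'
from h import *
import pickle
s=pickle.load(open('w5.pkl','rb')); im=cv2.imread('pics/w5.png'); g=cv2.cvtColor(im,cv2.COLOR_BGR2GRAY).astype(int)
Rm=R.from_euler('xyz',s['tool_rot']).as_matrix()
for r in (320,340): print(r,g[r,286:400].tolist())
T=lambda q,z:(Rm.T@(at_z('wrist',q,z,s)[0]-s['eef_pos'])).round(2)[:2]
for q in [(303.5,290),(341.5,290),(303.5,400),(341.5,400),(388,320),(373,320),(291.5,320)]: print(q,T(q,64))
print('bar face',T((320,273),68),T((320,273),50)); print('needle',T((155,246),50),'barends',T((184,272),60),T((460,272),60))
col=g[225:290,320]; print(col.tolist())
E
```

```text
320 [109, 109, 109, 111, 108, 84, 39, 37, 34, 39, 38, 39, 35, 37, 73, 175, 239, 238, 238, 238, 239, 238, 226, 153, 155, 152, 154, 154, 153, 152, 153, 152, 153, 153, 153, 153, 153, 153, 153, 153, 153, 153, 154, 153, 154, 152, 152, 152, 153, 152, 152, 153, 151, 153, 145, 127, 129, 129, 127, 130, 130, 128, 129, 127, 127, 126, 130, 127, 128, 128, 127, 127, 129, 128, 128, 127, 129, 129, 125, 128, 127, 128, 126, 127, 110, 75, 72, 92, 115, 123, 130, 127, 126, 127, 125, 125, 126, 124, 125, 123, 112, 73, 64, 101, 109, 108, 111, 109, 111, 108, 109, 111, 110, 111]
340 [110, 111, 110, 109, 109, 108, 83, 24, 22, 20, 26, 22, 24, 23, 20, 45, 104, 149, 153, 152, 151, 151, 150, 151, 151, 150, 152, 152, 151, 150, 150, 150, 152, 154, 152, 152, 151, 152, 150, 152, 152, 152, 151, 153, 151, 151, 152, 150, 150, 152, 152, 152, 149, 150, 138, 110, 110, 109, 112, 111, 111, 109, 111, 113, 109, 110, 108, 110, 108, 108, 107, 110, 109, 109, 109, 109, 111, 108, 109, 111, 110, 108, 101, 78, 65, 68, 81, 106, 120, 124, 124, 124, 129, 128, 123, 124, 125, 137, 141, 129, 106, 104, 110, 111, 111, 111, 110, 111, 110, 109, 110, 108, 109, 112]
(303.5, 290) [ 8.55 -8.42]
(341.5, 290) [8.55 6.79]
(303.5, 400) [-45.04  -9.36]
(341.5, 400) [-45.03   7.52]
(388, 320) [-5.   26.11]
(373, 320) [-4.98 19.92]
(291.5, 320) [ -4.96 -13.59]
bar face [17.52 -1.74] [10.17 -1.95]
needle [ 22.45 -72.37] barends [ 14.6  -57.33] [14.58 55.21]
[8, 7, 7, 13, 14, 8, 9, 12, 10, 11, 18, 16, 12, 19, 13, 11, 19, 21, 28, 27, 28, 34, 32, 31, 34, 30, 33, 36, 32, 30, 32, 32, 30, 29, 30, 31, 31, 28, 30, 29, 29, 28, 27, 27, 22, 24, 27, 24, 23, 235, 239, 239, 239, 239, 240, 239, 227, 225, 227, 161, 155, 151, 153, 153, 154]
```

Call:
play_rows(
  targets=[
    [0.25, 0, 0.03, 1.3, 0],
    [0.25, 0, 0.03, 2.6, 0],
    [0.25, 0, 0.03, 3.9, 0],
    [0.25, 0, 0.03, 3.9, 0],
    [0.25, 0.5, 0.03, 3.9, 0],
    [0.25, 1, 0.03, 3.9, 0],
    [0.25, 1.7, 0.03, 3.9, 0],
    [0.25, 2.4, 0.03, 3.9, 0],
    [0.25, 3.2, 0.03, 3.9, 0],
    [0.25, 4, 0.03, 3.9, 0],
  ],
)

```text
clock: 10.3
eef_pos: [509.6, -33.5, 55.9]
tool_rot: [-3.14, 0.007, -2.857]
force: [5.5, 1.4, -4.5]
width: 64.0
gripper_force: 3.2
```

Call:
play_rows(
  targets=[
    [0.25, 0.7, 0, 0, 0],
    [0.25, 1.4, 0, 0, 0],
    [0.25, 2.0, 0, 0, 0],
    [0.25, 2.5, 0, 0, 0],
    [0.25, 2.8, 0, 0, 0],
    [0.25, 2.8, 0, 0, 0],
    [0.25, 2.8, 0, 0, 0],
  ],
)

```text
clock: 11.0
eef_pos: [483.5, -41.4, 56.0]
tool_rot: [-3.14, 0.008, -2.857]
force: [6.5, 0.9, -5.0]
width: 63.9
gripper_force: 3.4
```

```bash
python3 - <<'E'
from h import *
import pickle
s=ctrl.read_state();im,d=ctrl.get_image('wrist'); save(im,'w6.png'); np.save('w6_d.npy',d); pickle.dump(s,open('w6.pkl','wb'))
print(s['eef_pos'],s['tool_rot'],s['clock'],s['width'],s['force'])
it,dt=ctrl.get_image('top'); save(it,'t6.png')
a=im[110:360,0:400]; b=cv2.resize(it[230:360,340:470],None,fx=3,fy=3,interpolation=cv2.INTER_CUBIC)
a=cv2.resize(a,None,fx=.97,fy=.97); h=min(a.shape[0],390)
c=np.zeros((600,790,3),np.uint8); c[:a.shape[0],:a.shape[1]]=a; c[:390,400:790]=b
z=cv2.resize(im[200:280,0:130],None,fx=4,fy=4,interpolation=cv2.INTER_CUBIC); c[270:270+320,:395]=z[:320,:395]
save(c,'v6.png')
E
```

```text
[483.5438058  -41.44433697  56.01369684] [-3.13972097  0.00802719 -2.85730943] 11.0 63.940554463084304 [ 6.48581521  0.90416939 -4.96109889]
```

View pics/v6.png

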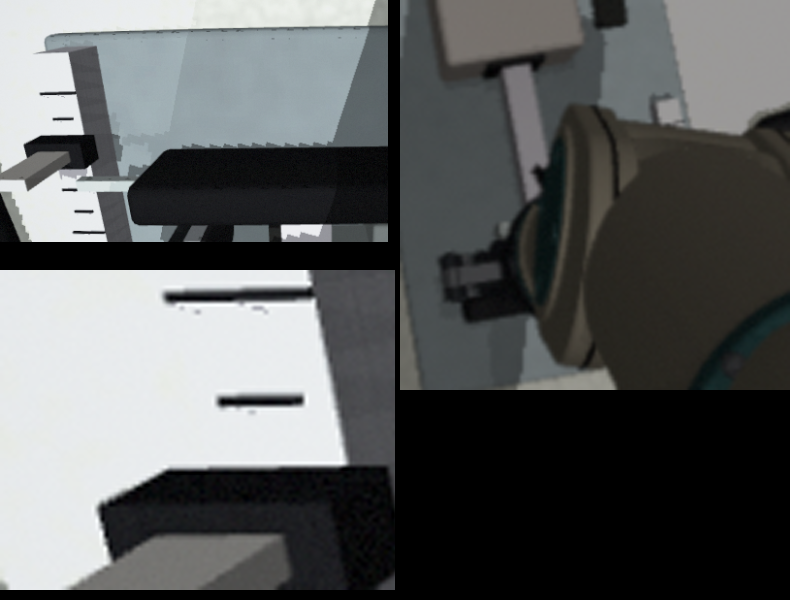

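The crop shows the needle at about (105,185), just short of the tag blade, whose outer face is at about (45,170). I'll quantify the gap from depth in this same image.

```bash
python3 - <<'E'
from h import *
import pickle
s=pickle.load(open('w6.pkl','rb')); d=np.load('w6_d.npy'); im=cv2.imread('pics/w6.png')
c,n=np.cos(-2.8615),np.sin(-2.8615); Q=np.array([[c,-n],[n,c]])
ys,xs=np.mgrid[250:320,0:145]; px=np.c_[xs.ravel(),ys.ravel()]
P=at_depth('wrist',px,d,s); S=np.c_[(P[:,:2]-V)@Q,P[:,2]]; g=im[px[:,1],px[:,0]].max(1)
k=(S[:,2]>36)&(S[:,2]<80)&(d[px[:,1],px[:,0]]>0)
bl=k&(px[:,0]<75)
for z0 in range(36,76,4):
    q=bl&(abs(S[:,2]-z0-2)<2)
    if q.sum(): print(z0,q.sum(),'x',np.percentile(S[q,0],[2,50,98]).round(1),'y',np.percentile(S[q,1],[2,50,98]).round(1),'gray',np.median(g[q]))
nd=k&(px[:,0]>80)&(px[:,0]<126)&(abs(S[:,2]-50)<8)&(g>150)
print('needle',nd.sum(),np.median(S[nd],0),np.percentile(S[nd],[5,95],axis=0).round(1).tolist())
for col in (90,105,120): 
    print(col,g.reshape(70,145)[38:62,col].tolist())
print('tcp',(s['eef_pos'][:2]-V)@Q)
for r in range(264,308,3): print(r,im[r,0:76:3].max(1).tolist())
E
```

```text
36 159 x [150.5 151.1 151.5] y [ 91.9 100.  108.1] gray 14.0
40 637 x [141.5 149.6 151.5] y [ 89.8  97.3 107.9] gray 30.0
44 277 x [143.  148.1 151.2] y [ 90.5  94.1 106.2] gray 97.0
48 230 x [144.5 148.1 148.7] y [ 90.6  93.7 103. ] gray 116.0
52 254 x [144.6 148.  148.6] y [ 90.5  93.3 102.7] gray 115.5
56 264 x [144.7 148.  148.7] y [ 90.4  93.6 102.8] gray 115.0
60 312 x [144.5 148.1 148.8] y [ 90.5  93.3 102.5] gray 114.0
64 497 x [144.3 146.9 148.6] y [ 90.5  94.7 100.5] gray 234.0
68 22 x [145.4 146.7 148.2] y [90.2 93.8 97.9] gray 236.0
needle 489 [139.47746469  75.31352027  53.21332339] [[137.6, 68.4, 52.2], [141.4, 82.6, 54.2]]
90 [237, 239, 240, 234, 102, 81, 74, 83, 145, 228, 227, 228, 228, 227, 227, 226, 227, 227, 227, 233, 239, 239, 239, 239]
105 [85, 84, 81, 87, 104, 101, 106, 104, 139, 228, 228, 229, 228, 228, 228, 228, 228, 228, 228, 203, 80, 78, 79, 80]
120 [86, 86, 83, 92, 104, 104, 102, 107, 132, 212, 219, 218, 219, 218, 218, 218, 216, 218, 216, 174, 83, 84, 85, 83]
tcp [123.10069194   1.0028867 ]
264 [236, 233, 235, 235, 234, 234, 235, 236, 237, 29, 31, 31, 33, 3
[... 1154 characters left out ...]
, 176, 237, 235, 236, 175, 205, 196, 175, 176]
294 [115, 115, 116, 115, 115, 115, 121, 117, 115, 82, 75, 73, 72, 72, 76, 74, 227, 236, 237, 237, 235, 188, 238, 238, 238, 239]
297 [235, 236, 235, 235, 236, 236, 236, 236, 236, 78, 73, 75, 75, 75, 126, 236, 234, 236, 237, 238, 236, 238, 238, 238, 239, 239]
300 [235, 234, 235, 235, 236, 236, 237, 236, 236, 82, 73, 71, 74, 236, 237, 237, 236, 236, 238, 238, 237, 239, 239, 238, 238, 239]
303 [235, 235, 235, 236, 235, 235, 236, 235, 237, 133, 73, 121, 236, 237, 237, 237, 238, 238, 237, 237, 237, 238, 237, 236, 216, 219]
306 [234, 235, 236, 235, 235, 235, 236, 236, 235, 220, 204, 236, 237, 237, 238, 237, 237, 237, 238, 236, 237, 204, 32, 33, 31, 31]
```

Call:
play_rows(
  targets=[
    [0.25, 0.3, 0, 0, 0],
    [0.25, 0.7, 0, 0, 0],
    [0.25, 0.7, 0, 0, 0],
    [0.25, 0.7, 0, 0, 0],
    [0.25, 0.7, 0, 0, 0],
  ],
)

```text
clock: 11.6
eef_pos: [477.2, -43.4, 56.0]
tool_rot: [-3.139, 0.009, -2.857]
force: [6.5, 1.5, -4.3]
width: 64.3
gripper_force: 3.6
```

```bash
cat > m7.py <<'E'
from h import *
import sys
s=ctrl.read_state(); rgb,d=ctrl.get_image('wrist'); im=rgb[:,:,::-1]; save(rgb,sys.argv[1]+'.png')
c,n=np.cos(-2.8615),np.sin(-2.8615); Q=np.array([[c,-n],[n,c]])
ys,xs=np.mgrid[240:345,0:150]; px=np.c_[xs.ravel(),ys.ravel()]
P=at_depth('wrist',px,d,s); S=np.c_[(P[:,:2]-V)@Q,P[:,2]]; g=im[px[:,1],px[:,0]].max(1); dd=d[px[:,1],px[:,0]]>0
for z0 in (44,48,52,56,60,64):
    q=dd&(abs(S[:,2]-z0-2)<2)&(S[:,1]>88)&(S[:,1]<104)
    if q.sum()>5: print(z0,q.sum(),'x',np.percentile(S[q,0],[2,50,98]).round(1))
nd=dd&(S[:,1]>65)&(S[:,1]<79)&(abs(S[:,2]-52)<6)&(g>140)
print('needle',nd.sum(),np.median(S[nd],0).round(1),np.percentile(S[nd],[3,97],axis=0).round(1).tolist())
print('tcp',(s['eef_pos'][:2]-V)@Q,s['eef_pos'],s['width'],s['force'],s['gripper_force'],s['clock'],s['tool_rot'])
E
python3 m7.py w7
```

```text
44 248 x [144.3 148.1 151.2]
48 233 x [144.7 148.1 148.8]
52 275 x [144.5 148.1 148.8]
56 284 x [144.6 148.  148.8]
60 296 x [144.7 148.1 148.8]
64 595 x [144.3 147.  148.8]
needle 452 [146.2  71.8  53.1] [[144.1, 65.6, 52.0], [148.3, 78.4, 54.3]]
tcp [129.73318308   1.15163434] [477.21090447 -43.42080487  56.01665721] 64.30235383662352 [ 6.45521292  1.48395565 -4.278142  ] 3.5570519417524338 11.6 [-3.13946759  0.00865818 -2.85721758]
```

Call:
play_rows(
  targets=[
    [0.25, 0.05, 0, 0, 0],
    [0.25, 0.05, 0, 0, 0],
    [0.25, 0.05, 0, 0, 0],
    [0.25, 0.05, 0, 0, 0],
  ],
)

```text
clock: 12.05
eef_pos: [477.0, -43.5, 56.0]
tool_rot: [-3.139, 0.009, -2.857]
force: [7.8, 1.4, -5.8]
width: 63.9
gripper_force: 3.8
```

```bash
python3 m7.py w8; python3 - <<'E'
import cv2
im=cv2.imread('pics/w8.png'); cv2.imwrite('pics/v8.png',cv2.resize(im[180:480,0:400],None,fx=2,fy=2,interpolation=cv2.INTER_CUBIC))
E
```

```text
44 253 x [144.4 148.1 151.4]
48 224 x [144.9 148.2 148.8]
52 272 x [144.6 148.2 148.8]
56 306 x [144.5 148.1 148.9]
60 286 x [144.8 148.1 149. ]
64 599 x [144.2 147.  148.8]
needle 457 [146.5  71.9  53.3] [[144.3, 65.6, 52.1], [148.5, 78.6, 54.3]]
tcp [129.92571718   1.19668668] [477.03832794 -43.51732655  56.03165003] 63.905899250358736 [ 7.83943877  1.36996583 -5.79550647] 3.822726309299469 12.05 [-3.13934622  0.00924075 -2.85706791]
```

View pics/v8.png

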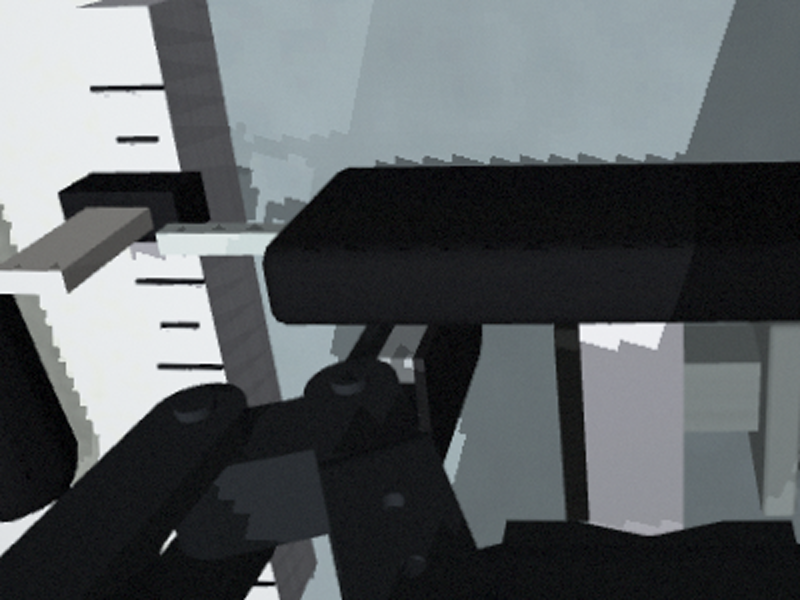

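The needle points at the blade, with a measured difference of 0.2 mm (146.5 against 146.7). The lever is still open. Closing now.

Call:
play_rows(
  targets=[
    [0.35, 0.01, 0, 0, 0],
    [0.45, 0.01, 0, 0, 0],
    [0.55, 0.01, 0, 0, 0],
    [0.65, 0.01, 0, 0, 0],
    [0.8, 0.01, 0, 0, 0],
    [1, 0.01, 0, 0, 0],
    [1, 0.01, 0, 0, 0],
    [1, 0.01, 0, 0, 0],
    [1, 0.01, 0, 0, 0],
    [1, 0.01, 0, 0, 0],
  ],
)

```text
clock: 13.1
eef_pos: [477.8, -42.8, 57.2]
tool_rot: [-3.139, 0.011, -2.855]
force: [6.3, 3.2, 7.2]
width: 26.8
gripper_force: 62.1
```

```bash
python3 m7.py w9
```

```text
44 276 x [143.8 148.1 151.1]
48 225 x [144.7 148.1 148.7]
52 263 x [144.5 148.1 148.8]
56 273 x [144.5 148.  148.8]
60 297 x [144.8 148.1 148.8]
64 598 x [144.2 146.9 148.8]
needle 438 [145.1  72.   53.2] [[143.1, 65.6, 51.9], [147.2, 78.6, 54.3]]
tcp [129.02432306   0.75921662] [477.7836583  -42.84771914  57.15284378] 26.824046795095065 [6.33328281 3.17416406 7.21910417] 62.11762860417366 13.1 [-3.13923772  0.01146642 -2.85530953]
```

The lever is home: width 26.8 mm is about 29 minus the rubber and pad give. The leg dropped back about 1.5 mm during the pinch, so I'll pull it back to the mark.

Call:
play_rows(
  targets=[
    [1, 0.08, 0, 0, 0],
    [1, 0.15, 0, 0, 0],
    [1, 0.15, 0, 0, 0],
    [1, 0.15, 0, 0, 0],
    [1, 0.15, 0, 0, 0],
  ],
)

```text
clock: 13.65
eef_pos: [476.6, -43.2, 57.1]
tool_rot: [-3.139, 0.012, -2.855]
force: [7.0, 4.1, 6.7]
width: 26.6
gripper_force: 62.2
```

```bash
python3 m7.py w10
```

```text
44 256 x [144.1 148.1 151.3]
48 232 x [144.6 148.1 148.8]
52 271 x [144.5 148.1 148.8]
56 275 x [144.4 148.  148.8]
60 300 x [144.7 148.  148.8]
64 606 x [144.2 147.1 148.7]
needle 440 [146.4  72.1  53.2] [[144.2, 65.7, 52.0], [148.4, 78.7, 54.3]]
tcp [130.26755613   0.78415786] [476.59576911 -43.21537361  57.14569082] 26.631084313695812 [7.00017732 4.13049304 6.7463449 ] 62.230164706707 13.65 [-3.13915531  0.01194603 -2.85522591]
```

Call:
play_rows(
  targets=[
    [1, 0.03, 0, 0, 0],
    [1, 0.03, 0, 0, 0],
    [1, 0.03, 0, 0, 0],
    [1, 0.03, 0, 0, 0],
    [1, 0.03, 0, 0, 0],
    [1, 0.03, 0, 0, 0],
    [1, 0.03, 0, 0, 0],
    [1, 0.03, 0, 0, 0],
  ],
)

```text
clock: 14.5
eef_pos: [476.4, -43.2, 57.2]
tool_rot: [-3.139, 0.012, -2.855]
force: [6.8, 3.3, 6.6]
width: 26.5
gripper_force: 62.3
```

```bash
python3 m7.py w11
```

```text
44 243 x [143.9 148.  151.5]
48 250 x [144.7 148.1 148.8]
52 258 x [144.8 148.1 148.8]
56 281 x [144.5 148.1 148.7]
60 289 x [144.6 148.1 148.8]
64 613 x [144.2 147.  148.8]
needle 432 [146.6  71.9  53.2] [[144.5, 65.7, 52.0], [148.5, 78.5, 54.4]]
tcp [130.44253301   0.76914324] [476.4234604  -43.24931554  57.16438622] 26.54902134254735 [6.76307846 3.33532732 6.58779081] 62.27979674935341 14.5 [-3.13913731  0.01215754 -2.85513337]
```

```bash
python3 -c "
from cell import ctrl
print(ctrl.finish_job())"
```

```text
the job is handed in; nothing more can be done
None
```

The job is handed in: the dial's nose line is on the tick, the leg's needle reads within 0.1 mm of the tag's centre, and the lever is pinched home at about 62 N with the arm still holding. During the pinch the leg slipped back about 1.5 mm, so I pulled it back to the mark with the lever already closed.

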